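Pin the clamp bar and set the knurled cap of a phone repair jig

ROBOT

A 6-joint arm with a two-finger parallel gripper is mounted at the origin on the work surface. World frame = base frame: x ahead of the robot, y to its left, z up, the work surface at z = 0. Lengths are in m, angles in rad, forces in N, time in s.
With the tool pointing down it reaches from about 0.3 to 0.775 m from the base axis. Payload 14.6 kg.
Tool frame: the origin (TCP) lies at the very end of the fingers, on their centre line; the grasp point (between the pads) lies 19 mm behind it; z points along the fingers, y is the line along which they close (so a half turn about z gives the same grasp; the last joint's range is limited). The gripper opens to 94 mm and grips with 3 to 60 N. Pads are 16 mm wide; open, the fingers measure 119 mm over their backs; the gripper's body (75 mm by 177 mm) begins 78 mm behind the grasp point.
Start: joints at [-1.185, 0.3, 1.521, -0, 1.321, -0.067], TCP at [0.241, -0.495, 0.205] pointing down, gripper open.
Joint ranges: [-3.03, 3.03], [-0.79, 2.21], [0.23, 2.52], [-1.04, 4.18], [0, 3.07], [-2.55, 2.55]. Speed limits (rad/s): [2.22, 2.22, 2.57, 3.14, 3.14, 3.14].

INTERFACE

Orientations are given as [roll, pitch, yaw] about the fixed x, y, z axes, in that order (R = Rz(yaw) Ry(pitch) Rx(roll)).
In Python, from station import ctrl gives the robot as it stands. The module is installed in compiled form; this text tells all that it offers.
- The arm moves only by the tool play_rows, never from a script. Its argument "commands" is a list of rows, each a list of 7 numbers: the shift along the tool's x, y, z in m, then the turn, a rotation vector about the tool's x, y, z in degrees, then the closure, from -1 (fully open) to 1 (shut). A call has 1 to 20 rows; each row shifts and turns the commanded pose from where the row before left it, along the tool's axes as they then stand; what a row does not reach is not made up. A row lasts 1/12 s, in which the tool goes at most 41.7 mm and 7.16 degrees, less where a joint would pass 70% of its speed; a pose out of reach is approached as far as the arm can. A call is refused whole if a number of a shift passes 0.0417 or a number of a turn 7.16, either way. A call with a gripper value outside its range is refused whole. The fingers move at their own pace and stop on an object; "force" is the grip in N (left out, the last holds). Time passes only in rows, so rows that do not move let the fingers close. It gives the time, the measured TCP pose, the force, the opening and the grip force at its end, in the units of the state.
- ctrl.get_obs(): the state, without advancing time (a new reading comes with each control period).
- ctrl.camera(name): name is "scene" or "top" or "wrist"; returns the picture (400x640x3 uint8, blue, green, red); there is no depth.
- ctrl.camera_model(name): a dict with "fx", "fy", "cx", "cy" (pixels), "rvec" (rotation vector, rad) and "tvec" (3), from world to camera coordinates, as OpenCV has them. Camera axes: x right, y down, z forward; pixel columns grow to the right and rows downward; lengths in m; the calibration is good to about 2 mm. A picture is of the moment at which its call begins: read the wrist's pose just before it. camera_model takes no time and is no camera call; for the wrist camera it gives the pose at the moment of the call.
- ctrl.hand_in(): hands the job in; it is judged then, once.
The state is a dict: "time_s": time; "qpos": joint angles; "joint_vel": joint speeds; "tau": joint torques, N m; "ee_pos": TCP position; "eef_rot": TCP orientation; "force": force on the tool from outside, world axes, zero at the start; "moment": the same for the moment, N m; "grip_width": finger opening in m; "grip_force": force on a finger pad.
Only numpy, scipy, OpenCV 4.12 (cv2) and the standard library are available. Lean on these libraries where they do the work, as an engineer would, in place of code of your own. Each camera call takes 0.05 s, during which the arm holds its last target. There are 200 camera calls.

TASK

On the phone repair jig, knock the red sprung pin down flush with its brass boss using the mallet (never your fingers), then put the mallet back down on the blue mat and let go of it. Then screw the knurled brass cap down (clockwise) until it bottoms out on the clamp bar, back it off a quarter turn, and finish still gripping the cap there. Leave the pin home and do not disturb the phones, tools, tray and jar lying about.

Things in the scene. Friction and masses are not known exactly. Their poses are not given: they have to be found in the camera images.
- mat: Blue silicone work mat, 600 x 960 mm, 3 mm thick, fixed flat on the table; origin at the centre of its underside. Its top is at z = 3 mm; jig, mallet and small things stand on it.
- jig: Phone repair jig fixed on the mat, origin at its underside's centre, z up. Aluminium base 180 (x) x 160 (y) x 12 mm; dark phone along x, top at 20 mm; dark steel clamp bar, 34 mm wide, along y, top at 42 mm. On the bar: knurled brass cap at local y = +55 mm; brass boss (28 mm wide, 6 mm high, top at 48 mm) with the red pin at local y = -55 mm.
- pin_top (a point): Centre of the top face of the red pin (12 mm diameter, upright). It stands up to 10 mm proud of the boss at the start and is level with the boss's top when fully home.
- pin (a joint): How far the red pin has been driven down: 0 = fully up (10 mm proud), 0.010 m = home, flush with the boss. It is sprung but stiff in its hole: about 5 to 7 N on top drives it down, and it stays where it is driven.
- cap_grip (a point): On the axis of the upright knurled brass cap, 26 mm above its underside; grip it here. Cap 32 mm in diameter, 42 mm high (thin 35 mm ring at its foot); a red line on its top runs from the centre to the rim. Its underside meets the bar when bottomed. Already started on its stud, which it cannot leave. The point moves with the cap.
- cap (a joint): How far the cap is unscrewed, rad: 0 = bottomed out on the bar (hard stop); grows counter-clockwise seen from above (right-hand thread), rising 1.27 mm per rad. At the stop the red line points along the jig's -y, to the white tick on the bar. It starts between a quarter and half a turn up. Light friction, 0.05 N m; stays where left.
- mallet_grip (a point): Point on the mallet handle's centre line, 40 mm from the head's axis, to grip it; local x along the handle to the head, z up. The mallet stands on a face of its head, an upright cylinder 34 mm wide, 60 mm high, steel with white lower and red upper nylon faces; the point is 30 mm above the lower face. Wooden handle, level, 14 mm wide, 16 mm high, ends 100 mm behind the point. 0.2 to 0.3 kg.
- mallet: The same mallet; origin at the centre of the lower face of its head, local -x along the handle.
- phone_gold: Bystander: gold phone with dark glass, 145 x 71 x 8 mm, origin at its underside's centre.
- phone_white: Bystander: white phone with dark glass, 145 x 71 x 8 mm, origin at its underside's centre.
- parts_tray: Bystander: blue divided screw tray, 70 x 100 x 22 mm, origin at its underside's centre.
- jar: Bystander: small jar with black cap, 52 mm diameter, 60 mm high, origin at its underside's centre.
- screwdriver: Bystander: yellow-handled screwdriver 150 mm long, lying along its x.
- tweezers: Bystander: steel tweezers, 135 x 20 x 6 mm, lying along their x.
Things that resemble listed ones, but are neither listed nor needed, are in the scene too. Leave any black look-alike of the mallet alone.

How it is judged:
On the way, in this order (a step that is already met when the one before it is completed fails the run):
1. the red pin is driven home (within 1.5 mm of flush) (value of joint pin above 0.0085 m), for 0.1 s.
2. the mallet stands or lies on the mat, let go (contact force between mallet and mat above 0.8 N and contact force between mallet and the fingers below 0.1 N), for 0.1 s.
3. the cap is screwed down until it bottoms out (within 0.1 rad) (value of joint cap below 0.1 rad), for 0.1 s.
At the end, for the whole second after the job is handed in: The cap, having bottomed out, stands a quarter turn back (1.22 to 1.92 rad on its joint, i.e. 90 +/- 20 degrees) with the fingers gripping it (over 2 N); the pin is within 1.5 mm of flush; the mallet rests untouched on the mat; the bystanders are within 30 mm of where they began (all of step 2 and value of joint cap between 1.22 and 1.92 rad and contact force between the fingers and cap above 2 N and value of joint pin above 0.0085 m and linear speed of mallet below 0.03 m/s and distance of each of phone_gold, phone_white, parts_tray, jar, screwdriver, tweezers from where it was at the start of the episode below 0.03 m); the arm keeps its last pose, push and grip.
It fails at once if the pin is pushed with the fingers or the arm instead of the mallet (contact force between any of the fingers, the arm and pin above 1.5 N).
It fails at once if a bystander is moved by more than 30 mm (distance of any of phone_gold, phone_white, parts_tray, jar, screwdriver, tweezers from where it was at the start of the episode above 0.03 m).
It also fails if it takes over 64 s, if anything falls off the work surface, if the arm or the gripper's body presses on something with over 40 N, if the wrist force passes 120 N, or if a joint passes its speed limit or range.

## Working session

There is one attempt and no reset: what is moved stays moved. The work goes in short steps, Python scripts to look and compute and a tool call to move; the robot and the scene stay as the last step left them, time stands still between calls to the robot, and variables do not carry over. Pictures are saved under pics/ and viewed, at most 10 in all, crops included, and the job is handed in when it is done.

Besides the shell and the picture viewer there is one more tool, called after "Call:" as a command line: name --pt "numbers of a row" for each row, then --argument value for the rest. play_rows: Moves the arm, as the interface text tells. Its arguments: {"type":"object","properties":{"commands":{"type":"array","items":{"type":"array","items":{"type":"number"}}},"force":{"type":"number"}},"required":["commands"]}

```bash
mkdir -p pics
cat > h.py <<'E'
import numpy as np, cv2
from station import ctrl
def cam(n,f=None):
    m=ctrl.camera_model(n); im=ctrl.camera(n)
    if f: cv2.imwrite('pics/'+f,im)
    return im,m
def ray(m,px,z):
    "pixel -> world point at height z"
    R=cv2.Rodrigues(np.array(m['rvec'],float))[0]; t=np.array(m['tvec'],float).ravel()
    d=R.T@np.array([(px[0]-m['cx'])/m['fx'],(px[1]-m['cy'])/m['fy'],1]); o=-R.T@t
    return o+d*(z-o[2])/d[2]
def proj(m,P):
    K=np.array([[m['fx'],0,m['cx']],[0,m['fy'],m['cy']],[0,0,1.]])
    return cv2.projectPoints(np.array(P,float).reshape(-1,3),np.array(m['rvec'],float),np.array(m['tvec'],float),K,None)[0].reshape(-1,2)
E
python3 - <<'E'
from h import *
np.set_printoptions(precision=4,suppress=True)
cam('top','top0.png');cam('scene','scene0.png')
for n in('top','scene'):print(ctrl.camera_model(n))
print(ctrl.get_obs())
E
```

```text
{'fx': 375.79617253068244, 'fy': 375.79617253068244, 'cx': 321.03504968003307, 'cy': 196.1847595434344, 'rvec': array([ 2.1591, -2.1931,  0.1101]), 'tvec': array([-0.0073,  0.4894,  0.9889])}
{'fx': 494.2244769925051, 'fy': 494.2244769925051, 'cx': 326.72418710593735, 'cy': 205.06250491030778, 'rvec': array([ 2.2466,  0.6736, -0.3016]), 'tvec': array([-0.4106, -0.1522,  1.4903])}
{'time_s': 0.1, 'qpos': array([-1.1846,  0.3004,  1.5215, -0.    ,  1.3207, -0.0666]), 'joint_vel': array([-0.0004, -0.0021, -0.0022, -0.0002,  0.0004, -0.0008]), 'tau': array([  0.0011, -53.2644, -35.3285,   0.071 ,   0.0235,  -0.0001]), 'ee_pos': array([ 0.2405, -0.4944,  0.205 ]), 'eef_rot': array([-3.1406, -0.    ,  0.4528]), 'force': array([-0.0286,  0.4746, -1.0395]), 'moment': array([-0.0297, -0.0272,  0.0092]), 'grip_force': 0.0, 'grip_width': 0.09403161033109368}
```

View pics/top0.png

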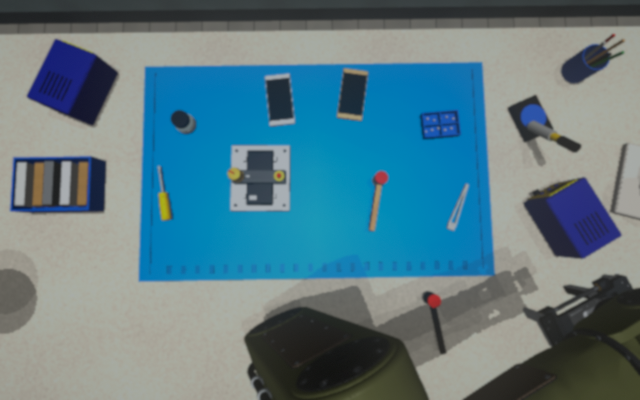

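View pics/scene0.png

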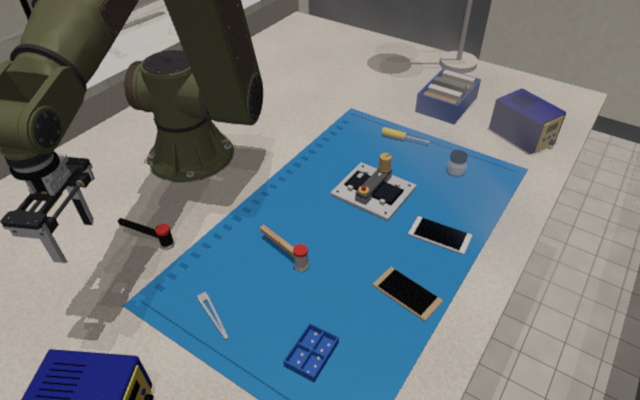

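Top view: the mallet candidates are the wooden-handled one on the mat (head 380,178; handle end 374,230) and the black-handled one off the mat (433,300). The wooden one on the mat fits the description. The jig is at (261,178), with the cap at (235,174) and the pin at (279,176). Next I confirm this in an enlarged crop.

Run:
```python
from h import *
im=cv2.imread('pics/top0.png')[130:250,220:400]
cv2.imwrite('pics/crop0.png',cv2.resize(im,None,fx=4.4,fy=4.4,interpolation=cv2.INTER_CUBIC))
m=ctrl.camera_model('top')
for n,p,z in[('head',(380.5,178),.063),('hend',(374,230),.041),('jig',(261,178),.015),('cap',(235,174),.09),('pin',(279,176),.061),('jTL',(232,146),.015),('jTR',(289,146),.015),('jBL',(232,211),.015),('jBR',(290,210),.015)]:print(n,ray(m,p,z).round(4))
```

```text
head [ 0.5306 -0.1701  0.063 ]
hend [ 0.3962 -0.1524  0.041 ]
jig [0.5422 0.1478 0.015 ]
cap [0.5425 0.2019 0.09  ]
pin [0.5401 0.0939 0.061 ]
jTL [0.6321 0.2273 0.015 ]
jTR [0.6298 0.0708 0.015 ]
jBL [0.4535 0.2261 0.015 ]
jBR [0.4537 0.0695 0.015 ]
```

View pics/crop0.png

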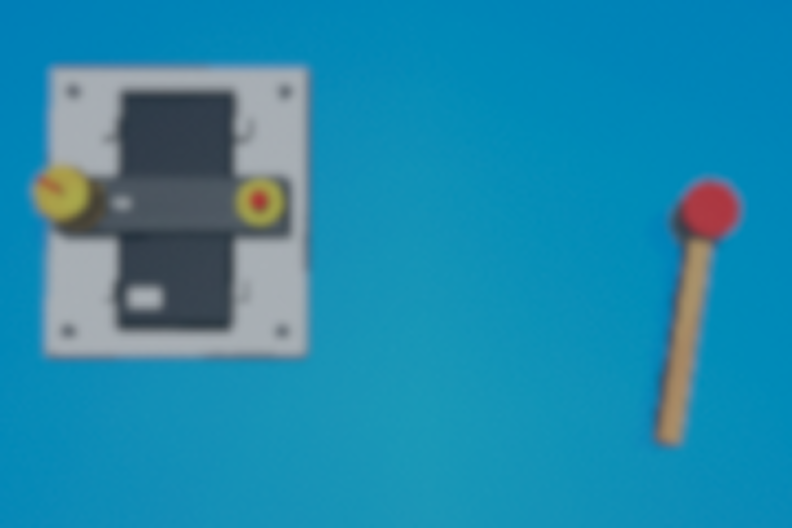

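The crop confirms it: wooden handle and red upper face at (709,210), so this is the mallet. The cap's red line runs from (62,195) to (37,182), about 153° CCW from the tick, so the cap is about 2.67 rad up.

```bash
cat >> h.py <<'E'
from scipy.spatial.transform import Rotation as Ro
def togo(tcp,yaw=None):
    "turn about tool z (deg) to reach yaw, then shift in tool axes (after turn)"
    o=ctrl.get_obs(); R=Ro.from_euler('xyz',o['eef_rot']); y0=o['eef_rot'][2]
    yaw=y0 if yaw is None else yaw
    R2=Ro.from_euler('xyz',[np.pi,0,yaw])
    d=R2.inv().apply(np.array(tcp)-o['ee_pos'])
    print('t',o['time_s'],'tcp',o['ee_pos'].round(4),'rot',o['eef_rot'].round(4),'q',o['qpos'].round(2),'F',np.round(o['force'],1),'gw',round(o['grip_width'],4),'gf',o['grip_force'])
    print('turn z deg',np.degrees((y0-yaw+np.pi)%(2*np.pi)-np.pi).round(2),'then shift mm',(d*1000).round(1))
E
python3 - <<'E'
from h import *
m=ctrl.camera_model('top')
f=lambda u,v:((u+.5)/4.4-.5+220,(v+.5)/4.4-.5+130)
P={n:ray(m,f(*p),z) for n,p,z in[('head',(709,210),.063),('hend',(669.5,442),.041),('hmid',(699,245),.041),('cap',(62,193),.090),('pin',(259.5,201),.061)]}
for k in P:print(k,P[k].round(4))
d=P['head']-P['hend'];yaw=np.arctan2(d[1],d[0]);u=np.array([np.cos(yaw),np.sin(yaw),0])
g=P['head']-.04*u;print('yaw',yaw,'len',np.hypot(*d[:2]),'grip',g)
togo([g[0],g[1],.12],yaw)
E
```

```text
head [ 0.5323 -0.1708  0.063 ]
hend [ 0.3961 -0.1466  0.041 ]
hmid [ 0.5142 -0.1678  0.041 ]
cap [0.5438 0.2052 0.09  ]
pin [0.5419 0.095  0.061 ]
yaw -0.17585980594623288 len 0.13828371897288216 grip [ 0.49289097 -0.16377139  0.063     ]
t 0.1 tcp [ 0.2405 -0.4944  0.205 ] rot [-3.1406 -0.      0.4528] q [-1.18  0.3   1.52 -0.    1.32 -0.07] F [-0.   0.5 -1. ] gw 0.094 gf 0.0
turn z deg 36.02 then shift mm [ 190.7 -369.7   85. ]
```

Call:
play_rows --pt "0 0 0 0 0 6 -1" --pt "0 0 0 0 0 6 -1" --pt "0 0 0 0 0 6 -1" --pt "0 0 0 0 0 6 -1" --pt "0 0 0 0 0 6 -1" --pt "0 0 0 0 0 6 -1" --pt "0.016 -0.031 0 0 0 0 -1" --pt "0.016 -0.031 0 0 0 0 -1" --pt "0.016 -0.031 0 0 0 0 -1" --pt "0.016 -0.031 0.005 0 0 0 -1" --pt "0.016 -0.031 0.005 0 0 0 -1" --pt "0.016 -0.031 0.005 0 0 0 -1" --pt "0.016 -0.031 0.005 0 0 0 -1" --pt "0.016 -0.031 0.005 0 0 0 -1" --pt "0.016 -0.031 0.005 0 0 0 -1" --pt "0.016 -0.031 0.005 0 0 0 -1" --pt "0.016 -0.031 0.005 0 0 0 -1" --pt "0.015 -0.029 0.005 0 0 0 -1" --pt "0 0 0 0 0 0 -1" --pt "0 0 0 0 0 0 -1"

```text
time_s: 1.77
ee_pos: [0.4935, -0.1624, 0.1598]
eef_rot: [-3.141, 0.001, -0.173]
force: [0.8, -0.1, 0.1]
grip_width: 0.0939
grip_force: 0.0
```

Run:
```python
from h import *
togo([.4929,-.1638,.014],-.176)
im,m=cam('wrist','w1.png')
for n,p in[('head',(.5323,-.1708,.063)),('hend',(.3961,-.1466,.041)),('grip',(.4929,-.1638,.041))]:print(n,proj(m,p).round(1))
```

```text
t 1.7667 tcp [ 0.4935 -0.1624  0.1598] rot [-3.1414e+00  1.3000e-03 -1.7290e-01] q [-0.39  0.28  1.66 -0.    1.2   1.36] F [ 0.8 -0.1  0.1] gw 0.0939 gf 0.0
turn z deg 0.18 then shift mm [ -0.4   1.5 145.8]
head [[317.3 149.4]]
hend [[316.5 294.2]]
grip [[317.  192.5]]
```

View pics/w1.png

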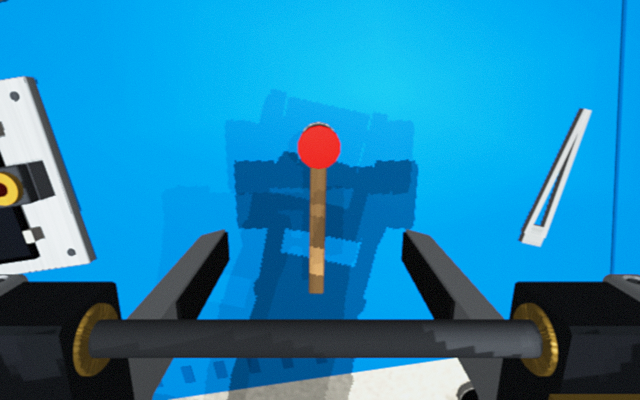

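The wrist view shows the mallet head at (319,147) and the handle end at (316,293), within about 2 mm of the prediction. I descend and grip.

Call:
play_rows --pt "0.0015 0.002 0.02 0 0 0 -1" --pt "0 0 0.025 0 0 0 -1" --pt "0 0 0.025 0 0 0 -1" --pt "0 0 0.025 0 0 0 -1" --pt "0 0 0.02 0 0 0 -1" --pt "0 0 0.02 0 0 0 -1" --pt "0 0 0.01 0 0 0 -1" --pt "0 0 0 0 0 0 -1" --pt "0 0 0 0 0 0 1" --pt "0 0 0 0 0 0 1" --pt "0 0 0 0 0 0 1" --pt "0 0 0 0 0 0 1" --pt "0 0 0 0 0 0 1" --pt "0 0 0 0 0 0 1" --pt "0 0 0 0 0 0 1" --pt "0 0 0 0 0 0 1" --pt "0 0 0 0 0 0 1" --force 60

```text
time_s: 3.23
ee_pos: [0.4944, -0.1658, 0.0155]
eef_rot: [-3.142, -0.0, -0.175]
force: [-0.1, 0.2, -0.6]
grip_width: 0.0374
grip_force: 0.0
```

Call:
play_rows --pt "0 0 0 0 0 0 1" --pt "0 0 0 0 0 0 1" --pt "0 0 0 0 0 0 1" --pt "0 0 0 0 0 0 1" --pt "0 0 0 0 0 0 1" --pt "0 0 0 0 0 0 1" --pt "0 0 0 0 0 0 1" --pt "0 0 0 0 0 0 1"

```text
time_s: 3.9
ee_pos: [0.4944, -0.1658, 0.0154]
eef_rot: [-3.142, 0.0, -0.176]
force: [0.4, 0.2, 0.0]
grip_width: 0.0137
grip_force: 60.0
```

Call:
play_rows --pt "0 0 -0.01 0 0 0 1" --pt "0 0 -0.02 0 0 0 1" --pt "0 0 -0.025 0 0 0 1" --pt "0 0 -0.025 0 0 0 1" --pt "-0.003 -0.02 0 0 0 0 1" --pt "-0.003 -0.02 0 0 0 0 1" --pt "-0.003 -0.02 0 0 0 0 1" --pt "-0.003 -0.02 0 0 0 0 1" --pt "-0.003 -0.02 0 0 0 0 1" --pt "-0.003 -0.02 0 0 0 0 1" --pt "-0.003 -0.02 0 0 0 0 1" --pt "-0.003 -0.02 0 0 0 0 1" --pt "-0.003 -0.02 0 0 0 0 1" --pt "-0.003 -0.02 0 0 0 0 1" --pt "-0.003 -0.02 0 0 0 0 1" --pt "-0.003 -0.02 0 0 0 0 1" --pt "-0.003 -0.02 0 0 0 0 1" --pt "-0.001 -0.005 0 0 0 0 1" --pt "0 0 0 0 0 0 1" --pt "0 0 0 0 0 0 1"

```text
time_s: 5.57
ee_pos: [0.5012, 0.1017, 0.0957]
eef_rot: [3.141, -0.0, -0.175]
force: [-0.2, -0.5, -2.2]
grip_width: 0.0135
grip_force: 60.0
```

Run:
```python
from h import *
togo([.5025,.102,.06])
a,m=cam('wrist'); b,mt=cam('top')
o=ctrl.get_obs();z=o['ee_pos'][2]-.0124
hc=o['ee_pos']+.04*np.array([np.cos(o['eef_rot'][2]),np.sin(o['eef_rot'][2]),0])
for s in(0,.06):
  print('head',s,proj(m,[hc[0],hc[1],z+s]),proj(mt,[hc[0],hc[1],z+s]))
print('pin',proj(m,[.5419,.095,.058]))
c,_=cam('scene')
cv2.imwrite('pics/w2.png',np.vstack([a[:300,120:520],cv2.resize(c[120:240,300:460],(400,300),interpolation=2)]))
print(proj(ctrl.camera_model('scene'),[[.5419,.095,.061],[hc[0],hc[1],z]]))
```

```text
t 5.5667 tcp [0.5012 0.1017 0.0957] rot [ 3.1414 -0.     -0.1751] q [ 0.13  0.34  1.75 -0.    1.06  1.87] F [-0.2 -0.5 -2.2] gw 0.0135 gf 59.972888231277466
turn z deg 0.0 then shift mm [ 1.2 -0.5 35.7]
head 0 [[316.20692036 168.06492633]] [[277.98107887 174.47491257]]
head 0.06 [[316.60830218 195.82663438]] [[275.26125738 170.65519815]]
pin [[314.4312776 159.0996368]]
[[362.46321146 186.43496868]
 [362.24974746 179.92531641]]
```

View pics/w2.png

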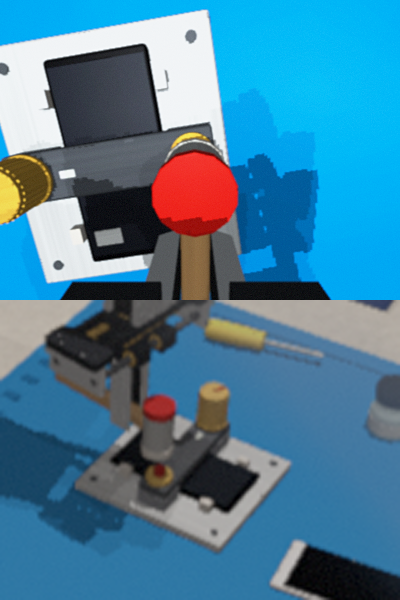

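The wrist crop shows the head covering the boss, with the boss's arc showing at about (190,148). The scene crop shows the head right above the pin (158,472). They are aligned within the 11 mm tolerance, so I press down.

Call:
play_rows --pt "0 0 0.01 0 0 0 1" --pt "0 0 0.01 0 0 0 1" --pt "0 0 0.002 0 0 0 1" --pt "0 0 0.002 0 0 0 1" --pt "0 0 0.002 0 0 0 1" --pt "0 0 0.002 0 0 0 1" --pt "0 0 0 0 0 0 1"

```text
time_s: 6.3
ee_pos: [0.5014, 0.102, 0.0673]
eef_rot: [3.142, -0.0, -0.176]
force: [0.3, -0.0, -1.0]
grip_width: 0.0136
grip_force: 60.0
```

Call:
play_rows --pt "0 0 0.0015 0 0 0 1" --pt "0 0 0.0015 0 0 0 1"

```text
time_s: 6.47
ee_pos: [0.5014, 0.1021, 0.0646]
eef_rot: [-3.141, -0.0, -0.175]
force: [-0.9, -1.4, 2.6]
grip_width: 0.0137
grip_force: 60.0
```

Call:
play_rows --pt "0 0 0.001 0 0 0 1" --pt "0 0 0.001 0 0 0 1"

```text
time_s: 6.63
ee_pos: [0.5012, 0.1022, 0.0628]
eef_rot: [-3.142, 0.0, -0.175]
force: [-11.7, -1.4, 20.9]
grip_width: 0.0135
grip_force: 60.0
```

Call:
play_rows --pt "0 0 0.0007 0 0 0 1" --pt "0 0 0 0 0 0 1" --pt "0 0 0 0 0 0 1" --pt "0 0 -0.002 0 0 0 1" --pt "0 0 -0.02 0 0 0 1" --pt "0 0 -0.03 0 0 0 1" --pt "0 0.02 0 0 0 0 1" --pt "0 0.03 0 0 0 0 1" --pt "0 0.03 0 0 0 0 1" --pt "0 0 0 0 0 0 1" --pt "0 0 0 0 0 0 1"

```text
time_s: 7.55
ee_pos: [0.4872, 0.0225, 0.1135]
eef_rot: [-3.141, 0.0, -0.178]
force: [0.8, -0.1, -1.7]
grip_width: 0.0132
grip_force: 60.0
```

Run:
```python
from h import *
togo([.4944,-.1658,.09],-.176)
a,m=cam('wrist'); c,_=cam('scene'); t,_=cam('top')
r=lambda i:cv2.resize(i,(400,300),interpolation=2)
cv2.imwrite('pics/c3.png',np.vstack([np.hstack([r(a[0:300,0:400]),r(c[120:240,300:460])]),np.hstack([r(t[140:215,225:325]),r(a[100:400,120:520])])]))
```

```text
t 7.55 tcp [0.4872 0.0225 0.1135] rot [-3.1415e+00  2.0000e-04 -1.7770e-01] q [-0.03  0.26  1.8   0.    1.08  1.72] F [ 0.8 -0.1 -1.7] gw 0.0132 gf 59.97255742549896
turn z deg -0.1 then shift mm [ 40.1 184.1  23.5]
```

View pics/c3.png

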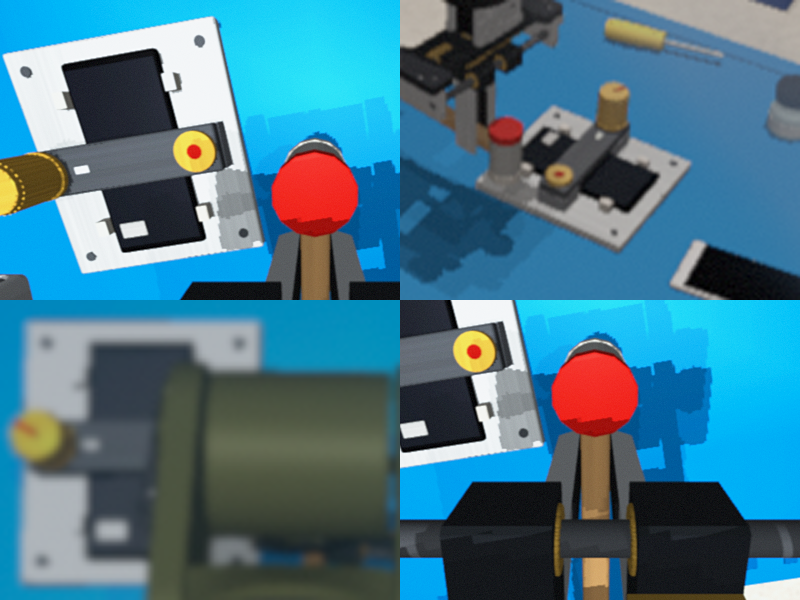

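Wrist (194,152) and scene (560,175): the pin is flush with its boss, and the mallet sits square in the fingers. I take it back to its old spot.

Call:
play_rows --pt "0.005 0.023 0 0 0 0 1" --pt "0.005 0.023 0 0 0 0 1" --pt "0.005 0.023 0 0 0 0 1" --pt "0.005 0.023 0 0 0 0 1" --pt "0.005 0.023 0 0 0 0 1" --pt "0.005 0.023 0 0 0 0 1" --pt "0.005 0.023 0 0 0 0 1" --pt "0.005 0.023 0 0 0 0 1" --pt "0 0 0.025 0 0 0 1" --pt "0 0 0.025 0 0 0 1" --pt "0 0 0.02 0 0 0 1" --pt "0 0 0.015 0 0 0 1" --pt "0 0 0.006 0 0 0 1" --pt "0 0 0.003 0 0 0 1" --pt "0 0 0.001 0 0 0 1" --pt "0 0 0 0 0 0 1" --pt "0 0 0 0 0 0 1"

```text
time_s: 9.12
ee_pos: [0.4952, -0.1649, 0.0196]
eef_rot: [3.141, -0.001, -0.175]
force: [0.0, 0.4, -2.8]
grip_width: 0.0135
grip_force: 60.0
```

Run:
```python
from h import *
togo([.4944,-.1658,.0154],-.176)
```

```text
t 9.1167 tcp [ 0.4952 -0.1649  0.0196] rot [ 3.1413e+00 -1.4000e-03 -1.7530e-01] q [-0.39  0.47  1.76  0.    0.9   1.35] F [ 0.   0.4 -2.8] gw 0.0135 gf 59.972859621047974
turn z deg 0.04 then shift mm [-0.6  1.   4.2]
```

Call:
play_rows --pt "0 0 0.002 0 0 0 1" --pt "0 0 0.001 0 0 0 1" --pt "0 0 0.0007 0 0 0 1" --pt "0 0 0 0 0 0 1"

```text
time_s: 9.45
ee_pos: [0.4947, -0.1649, 0.0154]
eef_rot: [3.142, -0.0, -0.176]
force: [-2.1, 0.0, 2.1]
grip_width: 0.0135
grip_force: 60.0
```

Call:
play_rows --pt "0 0 0.0004 0 0 0 1" --pt "0 0 0 0 0 0 1"

```text
time_s: 9.62
ee_pos: [0.4946, -0.1649, 0.0153]
eef_rot: [3.141, -0.0, -0.176]
force: [-4.3, 3.1, 8.1]
grip_width: 0.0137
grip_force: 60.0
```

Call:
play_rows --pt "0 0 -0.0003 0 0 0 1" --pt "0 0 0 0 0 0 -0.5" --pt "0 0 0 0 0 0 -1" --pt "0 0 0 0 0 0 -1" --pt "0 0 0 0 0 0 -1" --pt "0 0 0 0 0 0 -1" --pt "0 0 0 0 0 0 -1" --pt "0 0 0 0 0 0 -1" --pt "0 0 0 0 0 0 -1" --pt "0 0 0 0 0 0 -1" --pt "0 0 0 0 0 0 -1" --pt "0 0 -0.02 0 0 0 -1" --pt "0 0 -0.04 0 0 0 -1" --pt "0 0 -0.04 0 0 0 -1" --pt "0 0 -0.04 0 0 0 -1" --pt "0 0 0 0 0 0 -1" --pt "0 0 0 0 0 0 -1"

```text
time_s: 11.03
ee_pos: [0.4954, -0.1652, 0.1568]
eef_rot: [3.141, -0.004, -0.176]
force: [-1.1, 0.1, -0.2]
grip_width: 0.0938
grip_force: 0.0
```

Run:
```python
from h import *
# jig from top picture (first), with fitted red pixels of the pin and cap top
im=cv2.imread('pics/top0.png').astype(int);m=ctrl.camera_model('top')
w,mw=cam('wrist','w3.png')
hsv=cv2.cvtColor(w,cv2.COLOR_BGR2HSV)
red=((hsv[...,0]<6)|(hsv[...,0]>174))&(hsv[...,1]>180)&(hsv[...,2]>100)
n,l,s,c=cv2.connectedComponentsWithStats(red.astype('uint8'))
for i in range(1,n):
  if s[i,4]>20:print(s[i],c[i].round(1))
print('head pred',proj(mw,[.5334,-.1718,.063]))
togo([.5425,.203,.16],0)
```

```text
[ 294  129   41   44 1416] [314.2 150.8]
head pred [[315.02840916 151.84785203]]
t 11.0833 tcp [ 0.4946 -0.1648  0.1549] rot [ 3.1415e+00 -7.0000e-04 -1.7550e-01] q [-0.39  0.28  1.66  0.    1.19  1.35] F [-0.3  1.  -1.1] gw 0.0942 gf 0.0
turn z deg -10.05 then shift mm [  47.9 -367.8   -5.1]
```

The mallet stands on the mat where expected (red face at 314,151) and is released. Next I go to the cap and turn the wrist half a turn so that one stroke is enough.

Call:
play_rows --pt "-0.0013 -0.0285 0 0 0 0 -1" --pt "-0.0013 -0.0285 0 0 0 0 -1" --pt "-0.0013 -0.0285 0 0 0 0 -1" --pt "-0.0013 -0.0285 0 0 0 0 -1" --pt "-0.0013 -0.0285 0 0 0 0 -1" --pt "-0.0013 -0.0285 0 0 0 0 -1" --pt "-0.0013 -0.0285 0 0 0 0 -1" --pt "-0.0013 -0.0285 0 0 0 0 -1" --pt "-0.0013 -0.0285 0 0 0 0 -1" --pt "-0.0013 -0.0285 0 0 0 0 -1" --pt "-0.0013 -0.0285 0 0 0 0 -1" --pt "-0.0013 -0.0285 0 0 0 0 -1" --pt "-0.0013 -0.0285 0 0 0 0 -1" --pt "0 0 0 0 0 -6 -1" --pt "0 0 0 0 0 -6 -1" --pt "0 0 0 0 0 -6 -1" --pt "0 0 0 0 0 -6 -1" --pt "0 0 0 0 0 -6 -1" --pt "0 0 0 0 0 -6 -1" --pt "0 0 0 0 0 -6 -1"

```text
time_s: 12.75
ee_pos: [0.5419, 0.2027, 0.1527]
eef_rot: [-3.141, 0.003, 0.563]
force: [-0.8, 0.2, 0.6]
grip_width: 0.0938
grip_force: 0.0
```

Call:
play_rows --pt "0 0 0 0 0 -7 -1" --pt "0 0 0 0 0 -7 -1" --pt "0 0 0 0 0 -7 -1" --pt "0 0 0 0 0 -7 -1" --pt "0 0 0 0 0 -7 -1" --pt "0 0 0 0 0 -7 -1" --pt "0 0 0 0 0 -7 -1" --pt "0 0 0 0 0 -7 -1" --pt "0 0 0 0 0 -7 -1" --pt "0 0 0 0 0 -7 -1" --pt "0 0 0 0 0 -7 -1" --pt "0 0 0 0 0 -7 -1" --pt "0 0 0 0 0 -7 -1" --pt "0 0 0 0 0 -7 -1" --pt "0 0 0 0 0 -7 -1" --pt "0 0 0 0 0 -7 -1" --pt "0 0 0 0 0 -7 -1" --pt "0 0 0 0 0 -7 -1" --pt "0 0 0 0 0 -7 -1" --pt "0 0 0 0 0 0 -1"

```text
time_s: 14.42
ee_pos: [0.542, 0.2027, 0.1529]
eef_rot: [-3.14, -0.003, 2.885]
force: [0.8, -0.6, -0.5]
grip_width: 0.0938
grip_force: 0.0
```

Run:
```python
from h import *
togo([.5425,.203,.0554])
w,mw=cam('wrist','w4.png')
print(proj(mw,[[.5425,.203,.0904],[.5438,.2052,.0904],[.5425,.093,.051]]))
```

```text
t 14.4167 tcp [0.542  0.2027 0.1529] rot [-3.1399e+00 -2.8000e-03  2.8848e+00] q [ 0.29  0.41  1.5  -0.    1.24 -1.02] F [ 0.8 -0.6 -0.5] gw 0.0938 gf 0.0
turn z deg 0.0 then shift mm [-0.4  0.5 97.5]
[[315.5166437  213.12844123]
 [318.96614671 214.06705233]
 [188.77892769 231.02062011]]
```

View pics/w4.png

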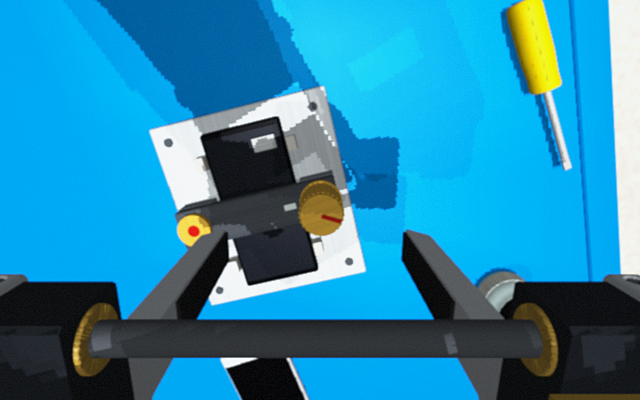

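Wrist view: cap top centre is about (322,214) against 315.5 predicted, and the pin is at (193.5,231) against 189. The jig therefore sits about 4 mm further along +tool y. I correct for that, go down and grip.

Call:
play_rows --pt "-0.001 0.0045 0 0 0 0 -1" --pt "0 0 0.02 0 0 0 -1" --pt "0 0 0.02 0 0 0 -1" --pt "0 0 0.02 0 0 0 -1" --pt "0 0 0.02 0 0 0 -1" --pt "0 0 0.01 0 0 0 -1" --pt "0 0 0.006 0 0 0 -1" --pt "0 0 0 0 0 0 1" --pt "0 0 0 0 0 0 1" --pt "0 0 0 0 0 0 1" --pt "0 0 0 0 0 0 1" --pt "0 0 0 0 0 0 1" --pt "0 0 0 0 0 0 1" --pt "0 0 0 0 0 0 1" --pt "0 0 0 0 0 0 1" --pt "0 0 0 0 0 0 1" --pt "0 0 0 0 0 0 1" --pt "0 0 0 0 0 0 1" --pt "0 0 0 0 0 0 1" --pt "0 0 0 0 0 0 1" --force 15

```text
time_s: 16.13
ee_pos: [0.5447, 0.2066, 0.059]
eef_rot: [-3.141, -0.0, 2.879]
force: [-2.4, -5.4, 3.0]
grip_width: 0.0319
grip_force: 15.0
```

Run:
```python
from h import *
togo([.5425,.207,.0554]); print(ctrl.get_obs()['moment'])
```

```text
t 16.1333 tcp [0.5447 0.2066 0.059 ] rot [-3.1410e+00 -2.0000e-04  2.8787e+00] q [ 0.3   0.53  1.56 -0.    1.05 -1.01] F [-2.4 -5.4  3. ] gw 0.0319 gf 14.999448359012604
turn z deg 0.0 then shift mm [ 2.2 -0.2  3.6]
[-0.88830302  0.33187717  0.02138314]
```

Call:
play_rows --pt "0 -0.0005 0 0 0 4 1" --pt "0 0 0.00015 0 0 7 1" --pt "0 0 0.00015 0 0 7 1" --pt "0 0 0.00015 0 0 7 1" --pt "0 0 0.00015 0 0 7 1" --pt "0 0 0.00015 0 0 7 1" --pt "0 0 0.00015 0 0 7 1" --pt "0 0 0.00015 0 0 7 1" --pt "0 0 0.00015 0 0 7 1" --pt "0 0 0 0 0 0 1"

```text
time_s: 16.97
ee_pos: [0.5454, 0.2073, 0.0577]
eef_rot: [3.139, -0.001, 1.823]
force: [7.7, 3.9, -4.4]
grip_width: 0.0313
grip_force: 15.0
```

Run:
```python
from h import *
togo([.5425,.207,.0554]); print(ctrl.get_obs()['moment'])
cam('scene','s5.png')
im=cv2.imread('pics/s5.png')[130:230,310:430]
cv2.imwrite('pics/s5c.png',cv2.resize(im,None,fx=6,fy=6,interpolation=2))
```

```text
t 16.9667 tcp [0.5454 0.2073 0.0577] rot [ 3.1390e+00 -9.0000e-04  1.8234e+00] q [0.3  0.53 1.56 0.   1.05 0.05] F [ 7.7  3.9 -4.4] gw 0.0313 gf 14.998226165771484
turn z deg 0.0 then shift mm [ 0.5 -2.9  2.3]
[ 0.66050947 -1.21550264 -0.04596028]
```

View pics/s5c.png

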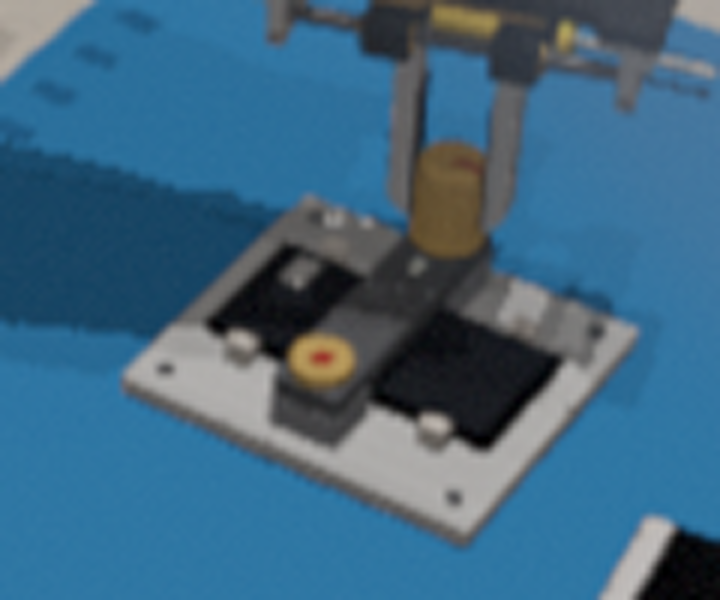

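The scene crop shows the cap gripped and turning with the fingers. Its line now points along +x (465,160), about 60° of travel with about 92° left, and the pin is flush. I continue.

Call:
play_rows --pt "0 0.0007 0.0002 0 0 5 1" --pt "0 0 0.0002 0 0 7 1" --pt "0 0 0.0002 0 0 7 1" --pt "0 0 0.0002 0 0 7 1" --pt "0 0 0.0002 0 0 7 1" --pt "0 0 0.0002 0 0 7 1" --pt "0 0 0.00015 0 0 7 1" --pt "0 0 0.00015 0 0 7 1" --pt "0 0 0.00015 0 0 7 1" --pt "0 0 0.00015 0 0 7 1" --pt "0 0 0.00015 0 0 7 1" --pt "0 0 0 0 0 0 1"

```text
time_s: 18.02
ee_pos: [0.5467, 0.2067, 0.056]
eef_rot: [3.14, -0.003, 0.514]
force: [9.2, -1.1, -3.7]
grip_width: 0.0319
grip_force: 15.0
```

Run:
```python
from h import *
togo([.5425,.207,.0554]); print(ctrl.get_obs()['moment'],ctrl.get_obs()['tau'][5])
```

```text
t 18.0167 tcp [0.5467 0.2067 0.056 ] rot [ 3.1404 -0.0032  0.5142] q [ 0.3   0.53  1.56 -0.    1.04  1.36] F [ 9.2 -1.1 -3.7] gw 0.0319 gf 14.998958855867386
turn z deg 0.0 then shift mm [-3.5 -2.3  0.6]
[-0.39874904 -1.66792394 -0.05204926] 2.7637747675180435
```

Call:
play_rows --pt "0 0 0 0 0 6 1" --pt "0 0 0 0 0 6 1" --pt "0 0 0 0 0 4 1"

```text
time_s: 18.27
ee_pos: [0.5467, 0.2064, 0.0558]
eef_rot: [3.141, -0.003, 0.238]
force: [7.1, -4.5, -3.3]
grip_width: 0.0317
grip_force: 15.0
```

Run:
```python
from h import *
togo([.5425,.207,.0554]); print(ctrl.get_obs()['moment'],ctrl.get_obs()['tau'][5])
```

```text
t 18.2667 tcp [0.5467 0.2064 0.0558] rot [ 3.1408 -0.0032  0.2377] q [ 0.3   0.53  1.56 -0.    1.04  1.63] F [ 7.1 -4.5 -3.3] gw 0.0317 gf 14.997435808181763
turn z deg 0.0 then shift mm [-4.  -1.5  0.4]
[-0.76841883 -1.30243655  0.27610864] -0.7381457649171352
```

Call:
play_rows --pt "0 0 0 0 0 5 1" --pt "0 0 0 0 0 5 1"

```text
time_s: 18.43
ee_pos: [0.5459, 0.2063, 0.0558]
eef_rot: [3.141, -0.001, 0.065]
force: [2.3, -5.8, -1.0]
grip_width: 0.0318
grip_force: 15.0
```

Run:
```python
from h import *
togo([.5425,.207,.0554]); print(ctrl.get_obs()['moment'],ctrl.get_obs()['tau'][5])
```

```text
t 18.4333 tcp [0.5459 0.2063 0.0558] rot [ 3.141e+00 -1.200e-03  6.480e-02] q [ 0.3   0.53  1.56 -0.    1.04  1.81] F [ 2.3 -5.8 -1. ] gw 0.0318 gf 14.997539073228836
turn z deg 0.0 then shift mm [-3.4 -1.   0.4]
[-0.97453216 -0.12793827  0.34759724] -1.9572418928146362
```

The z moment rose from -0.05 to +0.35 N m, so the cap is on its stop. I hold briefly, then back it off 90°, with a few degrees more for the wind-up.

Call:
play_rows --pt "0 0 0 0 0 3 1" --pt "0 0 0 0 0 0 1" --pt "0 0 0 0 0 0 1" --pt "0 0 -0.0001 0 0 -7 1" --pt "0 0 -0.00015 0 0 -7 1" --pt "0 0 -0.00015 0 0 -7 1" --pt "0 0 -0.00015 0 0 -7 1" --pt "0 0 -0.00015 0 0 -7 1" --pt "0 0 -0.00015 0 0 -7 1" --pt "0 0 -0.00015 0 0 -7 1" --pt "0 0 -0.00015 0 0 -7 1" --pt "0 0 -0.00015 0 0 -7 1" --pt "0 0 -0.00015 0 0 -7 1" --pt "0 0 -0.00015 0 0 -7 1" --pt "0 0 -0.00015 0 0 -7 1" --pt "0 0 -0.00015 0 0 -7 1" --pt "0 0 0 0 0 -2 1" --pt "0 0 0 0 0 0 1" --pt "0 0 0 0 0 0 1"

```text
time_s: 20.02
ee_pos: [0.5458, 0.2063, 0.0579]
eef_rot: [3.141, 0.0, 1.64]
force: [1.9, -4.3, 1.3]
grip_width: 0.0316
grip_force: 15.0
```

Run:
```python
from h import *
togo([.5425,.207,.0554]); print(ctrl.get_obs()['moment'],ctrl.get_obs()['tau'][5])
c,m=cam('scene');w,mw=cam('wrist');t,_=cam('top')
r=lambda i:cv2.resize(i,(400,300),interpolation=2)
cv2.imwrite('pics/f.png',np.vstack([np.hstack([r(c[135:180,355:415]),r(w[100:400,120:520])]),np.hstack([r(t[140:260,225:385]),r(c[100:400,160:560])])]))
C=np.array([.5455,.207,.089])
print('scene cap centre,+x,-y rim',(proj(m,[C,C+[.016,0,0],C-[0,.016,0]])-[355,135])*6.667)
```

```text
t 20.0167 tcp [0.5458 0.2063 0.0579] rot [3.1406e+00 5.0000e-04 1.6399e+00] q [ 0.3   0.53  1.56 -0.    1.05  0.23] F [ 1.9 -4.3  1.3] gw 0.0316 gf 15.00010147690773
turn z deg 0.0 then shift mm [ 0.9 -3.2  2.5]
[-0.9342726  -0.31982022  0.05762518] -0.16418821178376675
scene cap centre,+x,-y rim [[201.42275689 141.14625645]
 [236.47387915 154.42513726]
 [182.22673476 161.65143515]]
```

View pics/f.png

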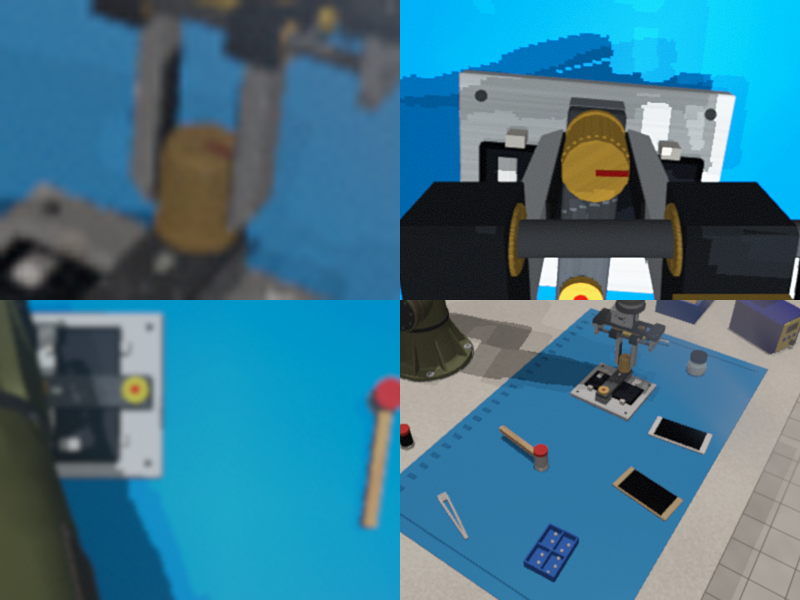

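The wrist view shows the red line pointing right at (612,173), square to the bar. The bar's tick direction is down, so the cap stands 90° off its stop. The mallet stands on the mat at (540,458), the pin is flush, and the bystanders have not moved.

```bash
python3 -c "
from station import ctrl
print(ctrl.hand_in())"
```

```text
the job is handed in; nothing more can be done
None
```

I handed the job in at about 20 s: the pin looked flush, the mallet stood released on the mat, and the cap was bottomed, backed off about 90° and still gripped at 15 N. The hand-in returned no verdict.

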